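# Fetch the correction roller from behind the stamps

## Task

The correction roller lies at the back of the grey desk tidy, behind the two rubber stamps and the glue stick. Clear those three out of the way and stand them upright on the cork mat, then lay the roller flat in the middle of the note pad, lengthwise along the pad, and only after that put the stamps and the glue stick back, each upright exactly where it stood in its bay of the tidy, turned as it was. Knock nothing over, and leave the mug and the block of sticky notes where they are.

Things in the scene. Friction and masses are not known exactly. Their poses are not given: they have to be found in the camera images.
- rubber_stamp_1: wider rubber stamp, ~60 g: wooden foot 25 (its x) x 58 (its y) x 18 mm high, turned black handle at most 24 mm thick centred on it, top at 70 mm. Origin: centre of the underside; z up. Starts upright in one of the tidy's three bays, foot lengthwise along the tidy's y (within 0.06 rad). Grip the handle from above, fingers closing along its x, 50 mm above the origin
- rubber_stamp_2: the narrower rubber stamp, about 60 g: wooden foot 25 (its x) x 46 (its y) x 18 mm high with a turned dark red handle, at most 24 mm thick, centred on it, top at 70 mm. Origin: centre of the underside; z up. Starts in another bay like the wider stamp and is gripped like it
- glue_stick: glue stick standing upright, a rigid cylinder 26 mm in diameter, 86 mm high, blue cap on (the cap stays on), about 35 g. Origin: centre of the underside; z up. Starts in the remaining bay; grip about 55 mm above the origin
- correction_roller: blue correction-tape roller lying flat, 39 mm wide (its x) x 98 long (its y) x 16 high, ~30 g. Origin: centre of the underside; z up. Starts on the tidy's base plate behind the bays, lengthwise along the tidy's y. Grip from above across the 39 mm width, near its middle. Only about 10 mm lie between it and the things in front, so no finger fits until they are gone; 25 mm behind it are free
- tidy: grey desk tidy, fixed: base plate 10 mm thick, x -45 to +70 mm, 212 mm wide (y). Front row of 3 bays, flush dark rubber facings, no walls between, centres x -21, y -66, 0, 66, z 10 mm; which holds which thing varies. Roller starts at x 21, y 0, z 10. Rims 4 mm thick, tops at z 20 (back), 16 (sides), 14 mm (front). Origin: on the desk, under the plate; x points away from the robot
- cork_mat: cork mat, fixed, 100 mm (x) x 210 mm (y), 4 mm thick: the side area. Room for the three things in a row, 70 mm apart along its y. Origin: centre of its underside, on the desk
- note_pad: pad of pale note paper, fixed, 180 mm long (its x) x 105 mm (its y), top 12 mm above the desk. Origin: centre of its underside
- white_mug: white mug on the desk (not the one on the window ledge), 81 mm across, 94 mm high, with a handle; bystander, loose, to be left alone (not shifted over 25 mm). Origin: centre of its underside
- sticky_cube: block of sticky notes on the desk (not the one on the ledge), 75 x 76 x 32 mm; bystander, loose, to be left alone (not shifted over 25 mm). Origin: centre of its underside
Mind the look-alikes: they are no part of the job. Of the things like the glue_stick, leave any that is green or orange; of the rest the smaller one is meant.

How it is judged:
By the outcome, as a careful person would: the job done as asked, in the order asked, and still so for the second after the job is handed in, with the robot touching nothing.
It also fails if it takes over 134 s, if anything falls off the work surface, if the arm or the gripper's body presses on something with over 40 N, if the wrist force passes 120 N, or if a joint passes its speed limit or range.

## Robot

A 6-joint arm with a two-finger parallel gripper is mounted at the origin on the work surface; the furniture and walls round the work are solid. World frame = base frame: x ahead of the robot, y to its left, z up, the work surface at z = 0. Lengths are in m, angles in degrees, forces in N, time in s.
With the tool pointing down it reaches from about 0.225 to 0.725 m from the base axis. Payload 3.1 kg.
Tool frame: the origin (TCP) lies at the very end of the fingers, on their centre line; the grasp point (between the pads) lies 19 mm behind it; z points along the fingers, y is the line along which they close (so a half turn about z gives the same grasp; the last joint's range is limited). The gripper opens to 85 mm and grips with 20 to 120 N. Pads are 22 mm wide; open, the fingers measure 114 mm over their backs; the gripper's body (76 mm by 85 mm) begins 54 mm behind the grasp point. The pads swing forward as they close: fully open they stand 13 mm farther back than shut.
Start: joints at [60.344, 2.75, 5.684, 92.934, 0, 82.678], TCP at [0.2, 0.486, 0.231] pointing down, gripper open.
Joint ranges: [-166.93, 166.93], [-56.73, 111.36], [-69.38, 81.34], [-121.58, 131.49], [-85.45, 84.26], [-180, 180]. Speed limits (degrees/s): [159.86, 159.86, 180, 180, 180, 180].

## Interface

Orientations are given as a 3x3 rotation matrix whose columns are the frame's x, y, z axes.
In Python, from workcell import r gives the robot as it stands. The module is installed in compiled form; this text tells all that it offers.
- The arm moves only by the tool apply_moves, never from a script. Its argument "plan" is a list that holds one entry, the list of rows, each a list of 7 numbers: the shift along the tool's x, y, z in m, then the turn, a rotation vector about the tool's x, y, z in rad, then the gripper command: -1 is shut, 1 is fully open, values between are in proportion. A call has 1 to 10 rows; each row is the pose to reach, as a shift and turn from the pose commanded when the call began, along the tool's axes at that moment; what a row does not reach only later rows make up. A row lasts 1/12 s, in which the tool goes at most 41.7 mm and 7.16 degrees, less where a joint would pass 70% of its speed; a pose out of reach is approached as far as the arm can. A call with a gripper value outside its range is refused whole. The fingers move at their own pace and stop on an object; "newtons" is the grip in N (left out, the last holds). Time passes only in rows, so rows that repeat a pose let the fingers close. It gives the time, the measured TCP pose, the force and the opening at its end, in the units of the state.
- r.observe(): the state, without advancing time (a new reading comes with each control period).
- r.capture(name): name is "scene" or "top" or "wrist"; returns a dict with "image" (400x640x3 uint8, red, green, blue), "fov_y" (degrees; the focal length in pixels is half the picture's height over the tangent of half this angle, whatever the lens; pixels are square), "cx", "cy" (the principal point, pixels), "eye" and "attitude" of the camera in the world. Camera axes: x right, y down, z forward; pixel columns grow to the right and rows downward; lengths in m; the calibration is good to about 2 mm. A picture is of the moment at which its call begins. There is no depth.
- r.sign_off(): hands the job in, once; it reports no verdict.
The state is a dict: "clock": time; "qpos": joint angles; "joint_velocities": joint speeds; "joint_torque": joint torques, N m; "eef_pos": TCP position; "eef_rot": TCP orientation; "ft_force": force on the tool from outside, world axes, zero at the start; "ft_torque": the same for the moment, N m; "width": finger opening in m.
Only numpy, scipy, OpenCV 4.12 (cv2) and the standard library are available. Lean on these libraries where they do the work, as an engineer would, in place of code of your own. Each camera call takes 0.05 s, during which the arm holds its last target. There are 200 camera calls.

## Working session

There is one attempt and no reset: what is moved stays moved. The work goes in short steps, Python scripts to look and compute and a tool call to move; the robot and the scene stay as the last step left them, time stands still between calls to the robot, and variables do not carry over. Pictures are saved under pics/ and viewed, on a budget of 14 in all, crops included, one or two more only if the job needs it, and the job is handed in when it is done.

Besides the shell and the picture viewer there is one more tool, called after "Emit:" by a JSON object that holds its "fn" and its "kwargs". apply_moves: Moves the arm, as the interface text tells. Its arguments: {"type":"object","properties":{"plan":{"type":"array"},"newtons":{"type":"number"}},"required":["plan"]}

```bash
mkdir -p pics; cat > h.py <<'E'
import numpy as np, cv2, json
from workcell import r
def cap(n,f):
    c=r.capture(n); cv2.imwrite(f'pics/{f}.png',c['image'][:,:,::-1])
    np.savez(f'pics/{f}.npz',**c); return c
def load(f): return np.load(f'pics/{f}.npz')
def F(c): return 200/np.tan(np.radians(float(c['fov_y']))/2)
def ray(c,u,v):
    d=np.array([(u-c['cx'])/F(c),(v-c['cy'])/F(c),1.]); return c['attitude']@d
def at(c,u,v,z):
    d=ray(c,u,v); e=np.array(c['eye']); return (e+d*(z-e[2])/d[2])[:2]
def px(c,p):
    q=np.array(c['attitude']).T@(np.array(p)-c['eye']); return q[:2]/q[2]*F(c)+[c['cx'],c['cy']]
E
python3 - <<'E'
from h import *
for n in ['scene','top','wrist']:
    c=cap(n,n+'0'); print(n,c['fov_y'],c['cx'],c['cy'],c['eye'],np.round(c['attitude'],3).tolist(),c['image'].shape)
s=r.observe(); print(s['eef_pos'],np.round(s['eef_rot'],4).tolist(),s['width'],s['clock'],s['ft_force'])
E
```

```text
scene 42.048612563550485 320.1944228743629 192.64126472229313 [-0.49424828  0.6775333   0.63628434] [[-0.557, -0.357, 0.75], [-0.831, 0.241, -0.502], [-0.002, -0.903, -0.431]] (400, 640, 3)
top 49.653591601758706 325.9511874247909 204.91615391052778 [0.36359174 0.01378151 1.26901783] [[-0.014, -0.994, 0.109], [-1.0, 0.013, -0.011], [0.009, -0.109, -0.994]] (400, 640, 3)
wrist 59.95199538768328 320.4252170094752 201.08616050489053 [0.13818061 0.51024995 0.37437223] [[0.38, 0.894, 0.239], [0.925, -0.366, -0.1], [-0.002, 0.259, -0.966]] (400, 640, 3)
[0.19926839 0.4852006  0.23035266] [[-0.925, 0.38, -0.0009], [0.38, 0.925, -0.0016], [0.0002, -0.0019, -1.0]] 0.08554825614345678 0.15 [-0.11124168  0.25543778 -0.56638154]
```

View pics/top0.png

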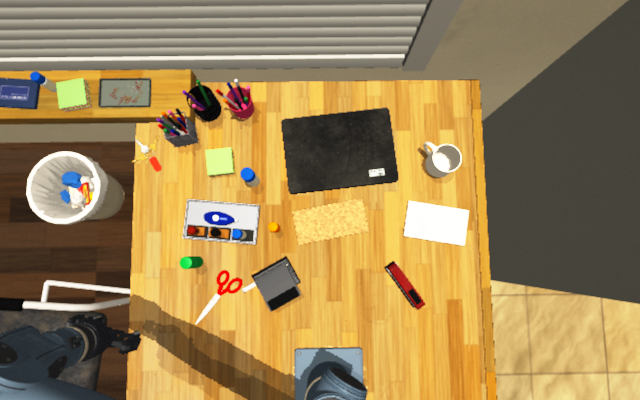

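View pics/scene0.png

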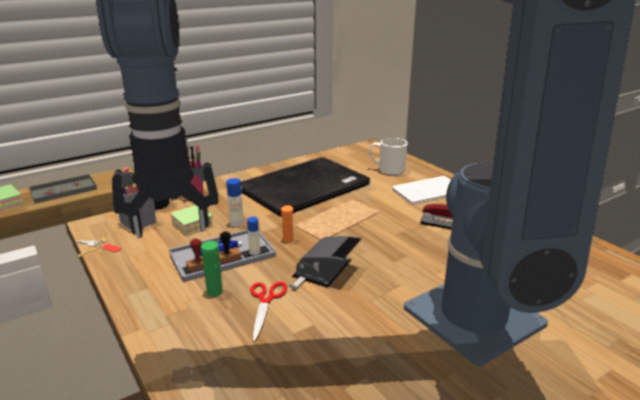

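The top view shows the tidy at about (222,222), with the red-handled stamp at (192,231), the black one at (213,233) and the blue-capped glue stick at (238,235). The mat is at (330,222), the pad at (436,223), and the orange look-alike at (274,228). The scene view agrees. Next I'll measure the tidy, mat and pad coarsely.

```bash
python3 - <<'E'
from h import *
c=load('top0'); im=c['image']; hsv=cv2.cvtColor(im,cv2.COLOR_RGB2HSV)
def rect(m,roi,z,name):
    M=np.zeros(m.shape,np.uint8); a,b,x,y=roi; M[b:y,a:x]=m[b:y,a:x]*255
    M=cv2.morphologyEx(M,cv2.MORPH_CLOSE,np.ones((5,5)))
    k=max(cv2.findContours(M,0,2)[0],key=cv2.contourArea)
    P=np.array([at(c,*p[0],z) for p in k],np.float32); R=cv2.minAreaRect(P*1000); print(name,np.round(R[0],1),np.round(R[1],1),round(R[2],2))
H,S,V=[hsv[:,:,i].astype(int) for i in range(3)]
for p in [(330,222),(436,223),(222,235),(270,250),(187,225)]: print(p,hsv[p[1],p[0]])
rect((S<40)&(V>150),(395,195,480,252),.012,'pad')
rect((S<60)|(H>95)|(H<5)|(V<60),(178,195,264,250),.018,'tidy')
rect((V>215)&(H>12)&(S<155),(285,195,375,250),.004,'mat')
for n,roi in [('red',(185,222,204,242)),('blackh',(205,222,222,242)),('glue',(225,225,248,245))]:
    a,b,x,y=roi; print(n); 
cv2.imwrite('pics/crop0.png',cv2.resize(im[190:255,175:380,::-1],None,fx=3.9,fy=3.9,interpolation=cv2.INTER_CUBIC))
for p,z in [((192,231),.08),((213,233),.08),((238,235),.096),((274,228),.09),((248,175),.1),((191,263),.1),((219,161),.03),((442,160),.09)]: print(p,at(c,*p,z))
E
```

```text
(330, 222) [ 22 139 251]
(436, 223) [ 30   1 255]
(222, 235) [ 15 212 197]
(270, 250) [ 19 174 235]
(187, 225) [ 15   9 176]
pad [ 445.4 -320.1] [179.9 105.8] 79.93
tidy [457.8 305.2] [212.4 115.5] 84.45
mat [459.6 -10.7] [158.3 211.2] 10.92
red
blackh
glue
(192, 231) [0.42725123 0.36915229]
(213, 233) [0.42097506 0.31165339]
(238, 235) [0.41386133 0.24013197]
(274, 228) [0.43179971 0.14353563]
(248, 175) [0.57728969 0.21333887]
(191, 263) [0.3406911  0.36417469]
(219, 161) [0.63244904 0.30973646]
(442, 160) [ 0.61461647 -0.32362023]
```

View pics/crop0.png

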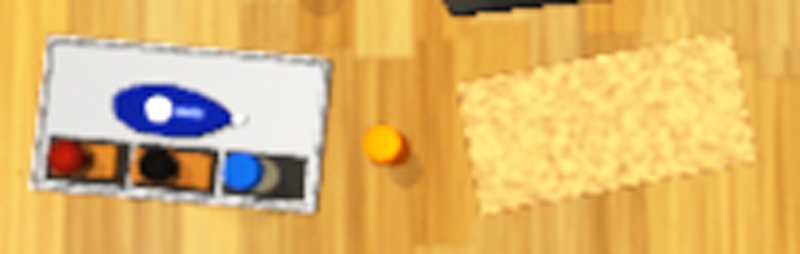

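Emit:
{"fn": "apply_moves", "kwargs": {"plan": [[[-0.273,-0.073,0,0,0,1.278,0.3],[-0.273,-0.073,0,0,0,1.278,0.3],[-0.273,-0.073,0,0,0,1.278,0.3],[-0.273,-0.073,0,0,0,1.278,0.3],[-0.273,-0.073,0,0,0,1.278,0.3],[-0.273,-0.073,0,0,0,1.278,0.3],[-0.273,-0.073,0,0,0,1.278,0.3],[-0.273,-0.073,0,0,0,1.278,0.3],[-0.273,-0.073,0,0,0,1.278,0.3],[-0.273,-0.073,0,0,0,1.278,0.3]]]}}

```text
clock: 0.98
eef_pos: [0.4248, 0.3133, 0.2306]
eef_rot: [[0.077, 0.997, -0.001], [0.997, -0.077, -0.001], [-0.001, -0.001, -1.0]]
ft_force: [0.4, 0.1, -0.4]
width: 0.0553
```

```bash
python3 - <<'E'
from h import *
c=cap('wrist','w1'); print(c['eye'],np.round(c['attitude'],3).tolist())
for p in [(.4245,.3084,.01),(.4309,.3741,.01),(.4181,.2428,.01)]: print(px(c,p))
s=r.observe();print(s['eef_pos'],np.round(s['eef_rot'],4).tolist())
E
```

```text
[0.42962624 0.37880415 0.37470104] [[0.997, -0.074, -0.022], [-0.077, -0.963, -0.259], [-0.002, 0.26, -0.966]]
[321.32614439 176.20447282]
[322.67701712 112.46056146]
[320.0878933 234.2247623]
[0.42456532 0.31365309 0.23067555] [[0.0804, 0.9968, -0.0011], [0.9968, -0.0804, -0.0006], [-0.0007, -0.0011, -1.0]]
```

View pics/w1.png

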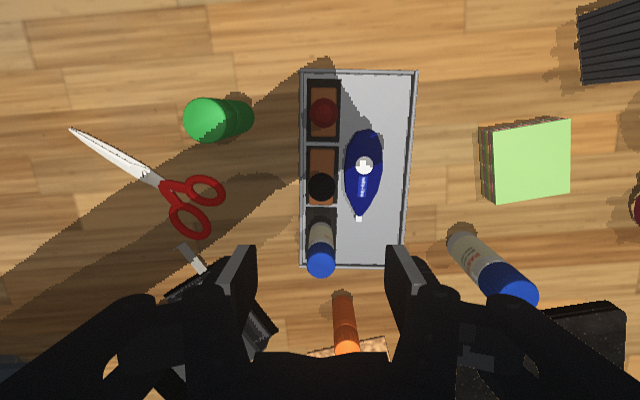

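The wrist view shows the tidy spanning (300–418, 70–268). Red stamp is at (323,112), black at (321,187), glue cap at (320,260) and roller at (364,172). My predicted bay centres fall right on them, so I'll refine with masks.

```bash
python3 - <<'E'
from h import *
c=load('w1'); im=c['image']; hsv=cv2.cvtColor(im,cv2.COLOR_RGB2HSV); H,S,V=[hsv[:,:,i].astype(int) for i in range(3)]
def fit(m,roi,z,name):
    M=np.zeros(H.shape,np.uint8); a,b,x,y=roi; M[b:y,a:x]=m[b:y,a:x]*255
    M=cv2.morphologyEx(M,cv2.MORPH_CLOSE,np.ones((3,3)))
    k=np.vstack([q for q in cv2.findContours(M,0,2)[0] if cv2.contourArea(q)>15])
    P=np.array([at(c,*p[0],z) for p in k],np.float32)*1000; R=cv2.minAreaRect(P)
    print(name,'px',cv2.boundingRect(k),'ctr',np.round(R[0],1),np.round(R[1],1),round(R[2],2))
wood=(H>5)&(H<18)&(S>110)&(V>60)
fit(wood,(304,75,342,146),.028,'foot red'); fit(wood,(304,140,342,212),.028,'foot black')
fit(((H<5)|(H>172))&(S>120),(304,75,342,146),.07,'red handle')
fit(V<45,(304,165,342,212),.07,'black handle')
blue=(H>100)&(H<118)&(S>150)&(V>90)
fit(blue,(300,225,342,282),.096,'glue cap')
fit((H>112)&(S>120),(340,120,390,212),.026,'roller')
for n,p in [('tl',(301,70)),('tr',(418,71)),('br',(406,270)),('bl',(299,268))]: print(n,np.round(at(c,*p,.017)*1000,1))
# mat from top, pixel corners
t=load('top0')
q=[(458,88),(730,35),(755,160),(482,212)]
P=np.array([at(t,x/3.9+175-.4,y/3.9+190-.4,.004) for x,y in q],np.float32)*1000
print('mat',P.round(1).tolist(),cv2.minAreaRect(P))
E
```

```text
foot red px (311, 88, 26, 49) ctr [431.6 374.3] [45.2 24.1] 85.19
foot black px (309, 149, 26, 56) ctr [424.6 311. ] [57.4 24.2] 83.81
red handle px (310, 99, 28, 29) ctr [431.4 374.3] [23.1 23.1] 85.59
black handle px (306, 165, 32, 47) ctr [424.5 308.8] [42.8 27.7] 84.97
glue cap px (307, 252, 28, 26) ctr [419.  246.6] [23.8 23.7] 85.64
roller px (344, 130, 38, 82) ctr [466.9 312.9] [83.4 37.7] 86.6
tl [412.9 415.6]
tr [526.  405.9]
br [511.6 195.3]
bl [391.5 206.9]
mat [[482.6000061035156, 100.0], [520.0999755859375, -105.80000305175781], [425.29998779296875, -122.4000015258789], [389.29998779296875, 82.69999694824219]] ((453.98284912109375, -11.518898010253906), (96.20952606201172, 209.2744140625), 10.323577880859375)
```

Emit:
{"fn": "apply_moves", "kwargs": {"newtons": 30, "plan": [[[-0.071,0,0.0,0,0,0.02,0.2],[-0.071,0,0.03,0,0,0.02,0.2],[-0.071,0,0.07,0,0,0.02,0.2],[-0.071,0,0.11,0,0,0.02,0.2],[-0.071,0,0.15,0,0,0.02,0.2],[-0.071,0,0.185,0,0,0.02,0.2],[-0.071,0,0.185,0,0,0.02,0.2],[-0.071,0,0.185,0,0,0.02,-1],[-0.071,0,0.185,0,0,0.02,-1],[-0.071,0,0.185,0,0,0.02,-1]]]}}

```text
clock: 1.87
eef_pos: [0.4221, 0.2448, 0.0499]
eef_rot: [[0.088, 0.996, 0.006], [0.996, -0.088, 0.002], [0.003, 0.006, -1.0]]
ft_force: [0.6, 1.2, 0.1]
width: 0.0247
```

Emit:
{"fn": "apply_moves", "kwargs": {"plan": [[[0,0,0,0,0,0,-1],[0,0,0,0,0,0,-1]]]}}

```text
clock: 2.03
eef_pos: [0.4215, 0.2445, 0.0491]
eef_rot: [[0.088, 0.996, 0.005], [0.996, -0.088, 0.002], [0.002, 0.004, -1.0]]
ft_force: [-0.1, 0.1, -1.1]
width: 0.0246
```

```bash
python3 - <<'E'
from h import *
for i in range(1):
    c=cap('wrist','w2'); s=r.observe(); print(s['clock'],s['eef_pos'].round(4),s['eef_rot'].round(4).tolist(),s['width'],s['ft_force'].round(1))
E
```

```text
2.0833 [0.4211 0.2443 0.0486] [[0.0885, 0.9961, 0.0038], [0.9961, -0.0885, 0.0015], [0.0019, 0.0037, -1.0]] 0.02473736781106806 [-0.1 -0.8  6. ]
```

View pics/w2.png

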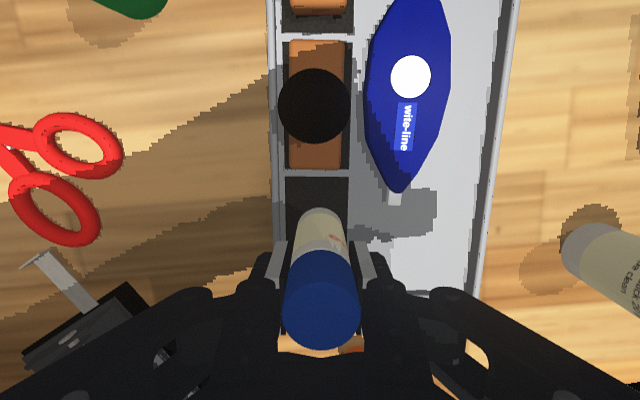

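Emit:
{"fn": "apply_moves", "kwargs": {"plan": [[[0,0,-0.03,0,0,0,-1],[0,0,-0.07,0,0,0,-1],[0,0,-0.11,0,0,0,-1],[-0.03,0.01,-0.13,0,0,0,-1],[-0.07,0.02,-0.13,0,0,0,-1],[-0.11,0.03,-0.13,0,0,0,-1],[-0.15,0.04,-0.13,0,0,0,-1],[-0.19,0.05,-0.13,0,0,0,-1],[-0.23,0.06,-0.13,0,0,0,-1],[-0.27,0.07,-0.13,0,0,0,-1]]]}}

```text
clock: 2.92
eef_pos: [0.4655, -0.0336, 0.1776]
eef_rot: [[0.089, 0.996, 0.002], [0.996, -0.089, -0.0], [-0.0, 0.002, -1.0]]
ft_force: [1.6, -0.8, -0.3]
width: 0.0246
```

Emit:
{"fn": "apply_moves", "kwargs": {"plan": [[[-0.035,0.005,0,0,0,0,-1],[-0.049,0.007,0.02,0,0,0,-1],[-0.049,0.007,0.06,0,0,0,-1],[-0.049,0.007,0.09,0,0,0,-1],[-0.049,0.007,0.11,0,0,0,-1],[-0.049,0.007,0.12,0,0,0,-1],[-0.049,0.007,0.12,0,0,0,-1],[-0.049,0.007,0.12,0,0,0,-1]]]}}

```text
clock: 3.58
eef_pos: [0.4682, -0.0811, 0.0571]
eef_rot: [[0.089, 0.996, 0.001], [0.996, -0.089, -0.0], [-0.0, 0.001, -1.0]]
ft_force: [0.5, -0.1, -0.5]
width: 0.0248
```

Emit:
{"fn": "apply_moves", "kwargs": {"plan": [[[0,0,0.007,0,0,0,-1],[0,0,0.0125,0,0,0,-1],[0,0,0.0125,0,0,0,-1],[0,0,0.0125,0,0,0,-1]]]}}

```text
clock: 3.92
eef_pos: [0.468, -0.0811, 0.0442]
eef_rot: [[0.089, 0.996, 0.001], [0.996, -0.089, -0.0], [-0.0, 0.001, -1.0]]
ft_force: [0.3, 0.2, -0.0]
width: 0.0243
```

Emit:
{"fn": "apply_moves", "kwargs": {"plan": [[[0,0,0.002,0,0,0,-1],[0,0,0.002,0,0,0,-1],[0,0,0.002,0,0,0,0.1],[0,0,0.002,0,0,0,0.1],[0,0,0.002,0,0,0,0.2],[0,0,-0.02,0,0,0,0.2],[0,0,-0.06,0,0,0,0.2],[0,0,-0.1,0,0,0,0.2],[0,0,-0.135,0,0,0,0.2],[0.035,-0.007,-0.135,0,0,0,0.2]]]}}

```text
clock: 4.75
eef_pos: [0.4692, -0.0507, 0.1873]
eef_rot: [[0.096, 0.995, 0.015], [0.995, -0.096, -0.007], [-0.006, 0.016, -1.0]]
ft_force: [2.5, 0.8, -0.3]
width: 0.0513
```

Emit:
{"fn": "apply_moves", "kwargs": {"plan": [[[0.04,-0.008,0,0,0,0,0.2],[0.08,-0.016,0,0,0,0,0.2],[0.12,-0.024,0,0,0,0,0.2],[0.16,-0.032,0,0,0,0,0.2],[0.2,-0.04,0,0,0,0,0.2],[0.24,-0.048,0,0,0,0,0.2],[0.28,-0.056,0,0,0,0,0.2],[0.32,-0.064,0,0,0,0,0.2],[0.35,-0.071,0,0,0,0,0.2],[0.35,-0.071,0,0,0,0,0.2]]]}}

```text
clock: 5.58
eef_pos: [0.4227, 0.3144, 0.1782]
eef_rot: [[0.082, 0.997, -0.001], [0.997, -0.082, 0.003], [0.003, -0.001, -1.0]]
ft_force: [0.1, -1.0, 0.0]
width: 0.0512
```

Emit:
{"fn": "apply_moves", "kwargs": {"plan": [[[0,0,0,0,0,0,0.2],[0,0,0,0,0,0,0.2],[0,0,0,0,0,0,0.2],[0,0,0,0,0,0,0.2]]]}}

```text
clock: 5.92
eef_pos: [0.4247, 0.308, 0.1789]
eef_rot: [[0.091, 0.996, 0.0], [0.996, -0.091, -0.0], [-0.0, 0.0, -1.0]]
ft_force: [0.3, 0.0, 1.3]
width: 0.0514
```

```bash
cat >> h.py <<'E'
def st():
    s=r.observe(); a=s['eef_rot']; print('clk',round(s['clock'],2),'pos',s['eef_pos'].round(4),'yawx',round(float(np.degrees(np.arctan2(a[1,0],a[0,0]))),2),'tilt',a[:2,2].round(4),'w',round(s['width'],4),'f',s['ft_force'].round(1)); return s
def go(x,y,z=None):
    s=r.observe(); d=np.array([x,y,s['eef_pos'][2] if z is None else z])-s['eef_pos']; print('tool shift',(s['eef_rot'].T@d).round(4))
E
python3 - <<'E'
from h import *
st(); go(.4245,.3095,.041)
c=cap('wrist','w3'); cv2.imwrite('pics/t3.png',cap('top','top3')['image'][190:255,175:380,::-1].repeat(4,0).repeat(4,1)[:,:800])
E
```

```text
clk 5.92 pos [0.4247 0.308  0.1789] yawx 84.77 tilt [ 0.     -0.0003] w 0.0514 f [0.3 0.  1.3]
tool shift [ 0.0015 -0.0003  0.1379]
```

View pics/t3.png

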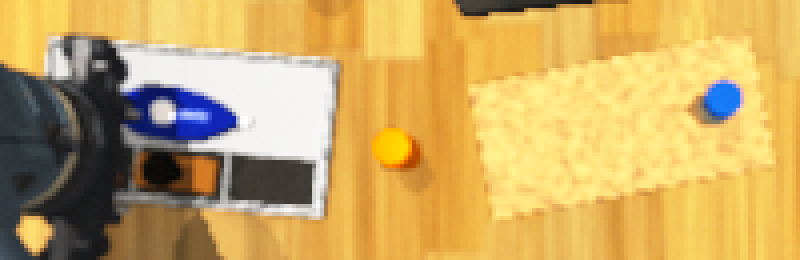

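The glue stick stands upright on the mat at (722,100) in the crop, and its bay is empty. The gripper is over the black stamp.

Emit:
{"fn": "apply_moves", "kwargs": {"plan": [[[0.0015,0,0.04,0,0,0.005,0.2],[0.0015,0,0.08,0,0,0.005,0.2],[0.0015,0,0.115,0,0,0.005,0.2],[0.0015,0,0.138,0,0,0.005,0.2],[0.0015,0,0.138,0,0,0.005,0.2],[0.0015,0,0.138,0,0,0.005,0.2],[0.0015,0,0.138,0,0,0.005,0.2],[0.0015,0,0.138,0,0,0.005,0.2]]]}}

```text
clock: 6.68
eef_pos: [0.4266, 0.3118, 0.0439]
eef_rot: [[0.094, 0.996, 0.005], [0.996, -0.094, 0.003], [0.003, 0.004, -1.0]]
ft_force: [-0.2, 0.0, -0.2]
width: 0.0511
```

Emit:
{"fn": "apply_moves", "kwargs": {"newtons": 30, "plan": [[[0,0,0,0,0,0,-1],[0,0,0,0,0,0,-1],[0,0,0,0,0,0,-1],[0,0,0,0,0,0,-1],[0,0,0,0,0,0,-1]]]}}

```text
clock: 7.1
eef_pos: [0.4257, 0.3116, 0.0429]
eef_rot: [[0.094, 0.996, 0.003], [0.996, -0.094, 0.002], [0.002, 0.003, -1.0]]
ft_force: [-1.2, -0.3, 6.0]
width: 0.0233
```

Emit:
{"fn": "apply_moves", "kwargs": {"plan": [[[0,0,-0.03,0,0,0,-1],[0,0,-0.07,0,0,0,-1],[0,0,-0.11,0,0,0,-1],[-0.03,0.005,-0.13,0,0,0,-1],[-0.07,0.013,-0.13,0,0,0,-1],[-0.11,0.02,-0.13,0,0,0,-1],[-0.15,0.028,-0.13,0,0,0,-1],[-0.19,0.035,-0.13,0,0,0,-1],[-0.23,0.043,-0.13,0,0,0,-1],[-0.27,0.05,-0.13,0,0,0,-1]]]}}

```text
clock: 7.93
eef_pos: [0.4486, 0.0356, 0.1708]
eef_rot: [[0.093, 0.996, 0.0], [0.996, -0.093, -0.0], [-0.0, 0.0, -1.0]]
ft_force: [0.9, -0.6, -0.3]
width: 0.0232
```

Emit:
{"fn": "apply_moves", "kwargs": {"plan": [[[-0.035,0.006,0,0,0,0,-1],[-0.049,0.009,0.02,0,0,0,-1],[-0.049,0.009,0.06,0,0,0,-1],[-0.049,0.009,0.09,0,0,0,-1],[-0.049,0.009,0.11,0,0,0,-1],[-0.049,0.009,0.12,0,0,0,-1],[-0.049,0.009,0.12,0,0,0,-1],[-0.049,0.009,0.12,0,0,0,-1],[-0.049,0.009,0.12,0,0,0,-1]]]}}

```text
clock: 8.68
eef_pos: [0.4547, -0.0124, 0.0527]
eef_rot: [[0.093, 0.996, 0.003], [0.996, -0.093, -0.001], [-0.0, 0.003, -1.0]]
ft_force: [0.6, 0.7, -0.9]
width: 0.0232
```

Emit:
{"fn": "apply_moves", "kwargs": {"plan": [[[0,0,0.01,0,0,0,-1],[0,0,0.015,0,0,0,-1],[0,0,0.015,0,0,0,-1],[0,0,0.015,0,0,0,-1],[0,0,0.015,0,0,0,0.1],[0,0,0.015,0,0,0,0.2],[0,0,0.015,0,0,0,0.2],[0,0,-0.02,0,0,0,0.2],[0,0,-0.06,0,0,0,0.2],[0,0,-0.1,0,0,0,0.2]]]}}

```text
clock: 9.52
eef_pos: [0.4515, -0.0119, 0.1504]
eef_rot: [[0.094, 0.996, -0.004], [0.996, -0.094, 0.001], [0.0, -0.004, -1.0]]
ft_force: [1.4, 0.0, 0.5]
width: 0.051
```

Emit:
{"fn": "apply_moves", "kwargs": {"plan": [[[0.02,-0.003,-0.03,0,0,0,0.2],[0.06,-0.009,-0.03,0,0,0,0.2],[0.1,-0.015,-0.03,0,0,0,0.2],[0.14,-0.022,-0.03,0,0,0,0.2],[0.18,-0.028,-0.03,0,0,0,0.2],[0.22,-0.034,-0.03,0,0,0,0.2],[0.26,-0.04,-0.03,0,0,0,0.2],[0.3,-0.046,-0.03,0,0,0,0.2],[0.34,-0.052,-0.03,0,0,0,0.2],[0.383,-0.059,-0.03,0,0,0,0.2]]]}}

```text
clock: 10.35
eef_pos: [0.4299, 0.3746, 0.1805]
eef_rot: [[0.094, 0.996, -0.0], [0.996, -0.094, -0.0], [-0.0, -0.0, -1.0]]
ft_force: [0.6, -0.3, 0.2]
width: 0.0513
```

Emit:
{"fn": "apply_moves", "kwargs": {"plan": [[[0,0,0,0,0,0,0.2],[0,0,0,0,0,0,0.2],[0,0,0,0,0,0,0.2],[0,0,0,0,0,0,0.2],[0,0,0,0,0,0,0.2]]]}}

```text
clock: 10.77
eef_pos: [0.4309, 0.3714, 0.1811]
eef_rot: [[0.096, 0.995, 0.0], [0.995, -0.096, -0.0], [-0.0, 0.0, -1.0]]
ft_force: [0.0, 0.1, 0.6]
width: 0.051
```

```bash
python3 - <<'E'
from h import *
st(); go(.4315,.3743,.041)
E
```

```text
clk 10.77 pos [0.4309 0.3714 0.1811] yawx 84.5 tilt [ 0.0002 -0.0001] w 0.051 f [0.  0.1 0.6]
tool shift [0.003  0.0003 0.1401]
```

Emit:
{"fn": "apply_moves", "kwargs": {"plan": [[[0.001,-0.001,0.04,0,0,0,0.2],[0.001,-0.001,0.08,0,0,0,0.2],[0.001,-0.001,0.115,0,0,0,0.2],[0.001,-0.001,0.14,0,0,0,0.2],[0.001,-0.001,0.14,0,0,0,0.2],[0.001,-0.001,0.14,0,0,0,0.2],[0.001,-0.001,0.14,0,0,0,0.2],[0.001,-0.001,0.14,0,0,0,0.2],[0.001,-0.001,0.14,0,0,0,0.2],[0.001,-0.001,0.14,0,0,0,0.2]]]}}

```text
clock: 11.6
eef_pos: [0.4312, 0.3747, 0.0433]
eef_rot: [[0.094, 0.996, 0.004], [0.996, -0.094, 0.002], [0.003, 0.003, -1.0]]
ft_force: [-0.1, 0.2, 0.6]
width: 0.0513
```

Emit:
{"fn": "apply_moves", "kwargs": {"newtons": 30, "plan": [[[0,0,0,0,0,0,-1],[0,0,0,0,0,0,-1],[0,0,0,0,0,0,-1],[0,0,0,0,0,0,-1],[0,0,0,0,0,0,-1]]]}}

```text
clock: 12.02
eef_pos: [0.4302, 0.3741, 0.0415]
eef_rot: [[0.094, 0.996, 0.001], [0.996, -0.094, 0.001], [0.001, 0.001, -1.0]]
ft_force: [0.3, 0.5, 2.8]
width: 0.023
```

Emit:
{"fn": "apply_moves", "kwargs": {"plan": [[[0,0,-0.03,0,0,0,-1],[0,0,-0.07,0,0,0,-1],[0,0,-0.11,0,0,0,-1],[-0.03,0.004,-0.13,0,0,0,-1],[-0.07,0.009,-0.13,0,0,0,-1],[-0.11,0.014,-0.13,0,0,0,-1],[-0.15,0.02,-0.13,0,0,0,-1],[-0.19,0.025,-0.13,0,0,0,-1],[-0.23,0.03,-0.13,0,0,0,-1],[-0.27,0.035,-0.13,0,0,0,-1]]]}}

```text
clock: 12.85
eef_pos: [0.4383, 0.1, 0.1701]
eef_rot: [[0.093, 0.996, -0.001], [0.996, -0.093, -0.0], [-0.0, -0.001, -1.0]]
ft_force: [0.5, -0.5, -0.1]
width: 0.0228
```

Emit:
{"fn": "apply_moves", "kwargs": {"plan": [[[-0.035,0.005,0,0,0,0,-1],[-0.044,0.006,0.02,0,0,0,-1],[-0.044,0.006,0.06,0,0,0,-1],[-0.044,0.006,0.09,0,0,0,-1],[-0.044,0.006,0.11,0,0,0,-1],[-0.044,0.006,0.12,0,0,0,-1],[-0.044,0.006,0.12,0,0,0,-1],[-0.044,0.006,0.12,0,0,0,-1],[-0.044,0.006,0.12,0,0,0,-1]]]}}

```text
clock: 13.6
eef_pos: [0.4423, 0.0574, 0.0525]
eef_rot: [[0.094, 0.996, 0.003], [0.996, -0.094, -0.0], [0.0, 0.003, -1.0]]
ft_force: [0.9, 0.5, -0.6]
width: 0.023
```

Emit:
{"fn": "apply_moves", "kwargs": {"plan": [[[0,0,0.01,0,0,0,-1],[0,0,0.016,0,0,0,-1],[0,0,0.016,0,0,0,-1],[0,0,0.016,0,0,0,-1],[0,0,0.016,0,0,0,0.1],[0,0,0.016,0,0,0,0.2],[0,0,0.016,0,0,0,0.2],[0,0,-0.02,0,0,0,0.2],[0,0,-0.06,0,0,0,0.2],[0,0,-0.1,0,0,0,0.2]]]}}

```text
clock: 14.43
eef_pos: [0.4392, 0.0573, 0.1506]
eef_rot: [[0.094, 0.996, -0.004], [0.996, -0.094, 0.0], [-0.0, -0.004, -1.0]]
ft_force: [0.9, -0.1, -1.0]
width: 0.0511
```

Emit:
{"fn": "apply_moves", "kwargs": {"plan": [[[0.02,0,-0.02,0,0,0,0.2],[0.06,0,-0.02,0,0,0,0.2],[0.1,0,-0.02,0,0,0,0.2],[0.14,0,-0.02,0,0,0,0.2],[0.18,0.001,-0.02,0,0,0,0.2],[0.22,0.002,-0.02,0,0,0,0.2],[0.25,0.002,-0.02,0,0,0,0.2],[0.25,0.002,-0.02,0,0,0,0.2],[0.25,0.002,-0.02,0,0,0,0.2],[0.25,0.002,-0.02,0,0,0,0.2]]]}}

```text
clock: 15.27
eef_pos: [0.466, 0.3055, 0.1704]
eef_rot: [[0.094, 0.996, -0.001], [0.996, -0.094, -0.001], [-0.001, -0.001, -1.0]]
ft_force: [-1.1, 0.2, -0.6]
width: 0.051
```

```bash
python3 - <<'E'
from h import *
st(); go(.4665,.305)
c=cap('wrist','w4'); t=cap('top','top4')
hsv=cv2.cvtColor(c['image'],cv2.COLOR_RGB2HSV); H,S,V=[hsv[:,:,i].astype(int) for i in range(3)]
m=((H>112)&(H<130)&(S>120)).astype(np.uint8)*255; m[:,430:]=0; m[:,:250]=0
k=max(cv2.findContours(m,0,2)[0],key=cv2.contourArea); print(cv2.boundingRect(k)); P=np.array([at(c,*p[0],.026) for p in k],np.float32)*1000; print(cv2.minAreaRect(P))
a=cv2.resize(t['image'][190:255,270:380],None,fx=5,fy=5); b=c['image'][:,:]; 
cv2.imwrite('pics/m4.png',np.hstack([cv2.copyMakeBorder(cv2.resize(a,(320,190)),0,210,0,0,0),b[:,150:600]])[:,:,::-1])
E
```

```text
clk 15.27 pos [0.466  0.3055 0.1704] yawx 84.63 tilt [-0.0011 -0.0012] w 0.051 f [-1.1  0.2 -0.6]
tool shift [-0.0004  0.0005  0.    ]
(300, 128, 45, 103)
((467.1185302734375, 310.97882080078125), (88.10681915283203, 37.33648681640625), 84.66535949707031)
```

View pics/m4.png

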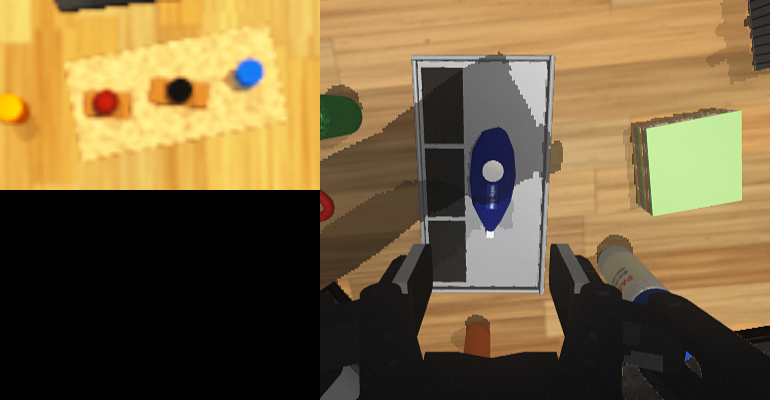

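All three things stand upright on the mat: red at (105,102), black at (180,92) and glue at (248,72) in the left crop. The roller is lying free at (492,183).

Emit:
{"fn": "apply_moves", "kwargs": {"plan": [[[0.005,0,0.04,0,0,0,0.2],[0.005,0,0.08,0,0,0,0.2],[0.005,0,0.12,0,0,0,0.2],[0.005,0,0.13,0,0,0,0.2],[0.005,0,0.13,0,0,0,0.2],[0.005,0,0.13,0,0,0,0.2],[0.005,0,0.13,0,0,0,0.2],[0.005,0,0.13,0,0,0,0.2],[0.005,0,0.13,0,0,0,0.2]]]}}

```text
clock: 16.12
eef_pos: [0.4691, 0.312, 0.044]
eef_rot: [[0.094, 0.996, 0.005], [0.996, -0.094, 0.003], [0.003, 0.005, -1.0]]
ft_force: [-0.2, -0.0, 0.2]
width: 0.051
```

Emit:
{"fn": "apply_moves", "kwargs": {"plan": [[[-0.001,-0.001,0.01,0,0,0,0.2],[-0.001,-0.001,0.02,0,0,0,0.2],[-0.001,-0.001,0.027,0,0,0,0.2],[-0.001,-0.001,0.027,0,0,0,0.2],[-0.001,-0.001,0.027,0,0,0,0.2],[-0.001,-0.001,0.027,0,0,0,0.2],[-0.001,-0.001,0.027,0,0,0,0.2],[-0.001,-0.001,0.027,0,0,0,0.2],[-0.001,-0.001,0.027,0,0,0,0.2],[-0.001,-0.001,0.027,0,0,0,0.2]]]}}

```text
clock: 16.95
eef_pos: [0.4661, 0.3102, 0.0142]
eef_rot: [[0.094, 0.996, 0.001], [0.996, -0.094, 0.0], [0.0, 0.001, -1.0]]
ft_force: [0.4, 1.3, -0.6]
width: 0.0515
```

Emit:
{"fn": "apply_moves", "kwargs": {"newtons": 30, "plan": [[[0,0,0,0,0,0,-1],[0,0,0,0,0,0,-1],[0,0,0,0,0,0,-1],[0,0,0,0,0,0,-1],[0,0,0,0,0,0,-1],[0,0,0,0,0,0,-1]]]}}

```text
clock: 17.45
eef_pos: [0.4663, 0.3103, 0.0144]
eef_rot: [[0.094, 0.996, 0.001], [0.996, -0.094, 0.0], [0.001, 0.001, -1.0]]
ft_force: [-0.3, -1.2, 3.7]
width: 0.0371
```

Emit:
{"fn": "apply_moves", "kwargs": {"plan": [[[0,0,-0.01,0,0,0,-1],[0,0,-0.02,0,0,0,-1],[0,0,-0.04,0,0,0,-1],[0,0,-0.08,0,0,0,-1],[0,0,-0.12,0,0,0,-1],[0,0,-0.15,0,0,0,-1],[0,0,-0.15,0,0,0,-1],[0,0,-0.15,0,0,0,-1]]]}}

```text
clock: 18.12
eef_pos: [0.4677, 0.3111, 0.1679]
eef_rot: [[0.094, 0.996, 0.006], [0.996, -0.094, 0.003], [0.004, 0.006, -1.0]]
ft_force: [-0.1, -0.9, -1.1]
width: 0.0369
```

```bash
python3 - <<'E'
from h import *
st(); c=cap('wrist','w5'); go(.4454,-.3201)
c=load('top4'); im=c['image']; hsv=cv2.cvtColor(im,cv2.COLOR_RGB2HSV)
m=((hsv[:,:,1]<40)&(hsv[:,:,2]>150)).astype(np.uint8)*255; m[:195]=0;m[252:]=0;m[:,:395]=0;m[:,480:]=0
k=max(cv2.findContours(m,0,2)[0],key=cv2.contourArea); P=np.array([at(c,*p[0],.012) for p in k],np.float32)*1000; print(cv2.minAreaRect(P))
E
```

```text
clk 18.12 pos [0.4677 0.3111 0.1679] yawx 84.62 tilt [0.0063 0.0032] w 0.0369 f [-0.1 -0.9 -1.1]
tool shift [-0.6296  0.0383 -0.0007]
((445.52679443359375, -320.0171203613281), (180.6258544921875, 106.14923858642578), 79.9323959350586)
```

View pics/w5.png

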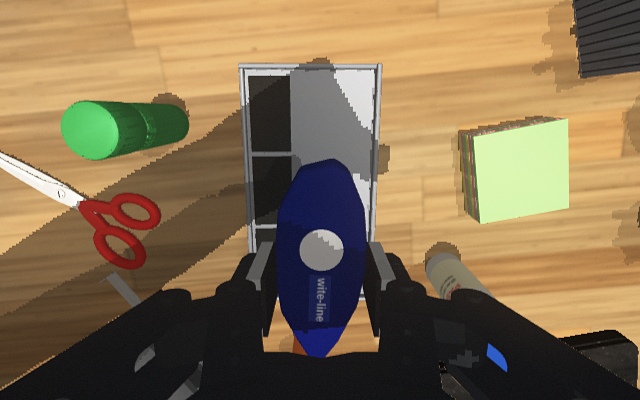

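The roller is held level, with its middle between the fingers. Next it goes to the pad.

Emit:
{"fn": "apply_moves", "kwargs": {"plan": [[[-0.03,0.002,0,0,0,0,-1],[-0.07,0.004,0,0,0,0,-1],[-0.11,0.007,0,0,0,0,-1],[-0.15,0.009,0,0,0,0,-1],[-0.19,0.011,0,0,0,0,-1],[-0.23,0.014,0,0,0,0,-1],[-0.27,0.016,0,0,0,0,-1],[-0.31,0.019,0,0,0,0,-1],[-0.35,0.021,0,0,0,0,-1],[-0.39,0.023,0,0,0,0,-1]]]}}

```text
clock: 19.0
eef_pos: [0.4502, -0.0817, 0.1616]
eef_rot: [[0.094, 0.996, -0.004], [0.996, -0.094, 0.001], [0.001, -0.004, -1.0]]
ft_force: [0.3, -1.2, -0.7]
width: 0.0371
```

Emit:
{"fn": "apply_moves", "kwargs": {"plan": [[[-0.04,0.003,0,0,0,0.02,-1],[-0.08,0.005,0,0,0,0.05,-1],[-0.12,0.008,0,0,0,0.082,-1],[-0.16,0.01,0,0,0,0.082,-1],[-0.2,0.013,0,0,0,0.082,-1],[-0.236,0.015,0,0,0,0.082,-1],[-0.236,0.015,0.03,0,0,0.082,-1],[-0.236,0.015,0.06,0,0,0.082,-1],[-0.236,0.015,0.09,0,0,0.082,-1],[-0.236,0.015,0.1,0,0,0.082,-1]]]}}

```text
clock: 19.83
eef_pos: [0.4405, -0.3133, 0.0562]
eef_rot: [[0.176, 0.984, -0.01], [0.984, -0.176, 0.009], [0.007, -0.011, -1.0]]
ft_force: [-1.3, 1.3, -1.8]
width: 0.0369
```

Emit:
{"fn": "apply_moves", "kwargs": {"plan": [[[0,0,0,0,0,0,-1],[0,0,0,0,0,0,-1],[0,0,0,0,0,0,-1],[0,0,0,0,0,0,-1],[0,0,0,0,0,0,-1]]]}}

```text
clock: 20.25
eef_pos: [0.4463, -0.3177, 0.0662]
eef_rot: [[0.175, 0.985, 0.003], [0.985, -0.175, -0.003], [-0.002, 0.004, -1.0]]
ft_force: [0.3, 0.4, -0.6]
width: 0.0368
```

```bash
python3 - <<'E'
from h import *
st(); go(.4462,-.3157)
c=cap('wrist','w6'); 
hsv=cv2.cvtColor(c['image'],cv2.COLOR_RGB2HSV)
E
```

```text
clk 20.25 pos [ 0.4463 -0.3177  0.0662] yawx 79.94 tilt [ 0.0031 -0.0029] w 0.0368 f [ 0.3  0.4 -0.6]
tool shift [ 0.002  -0.0004 -0.    ]
```

View pics/w6.png

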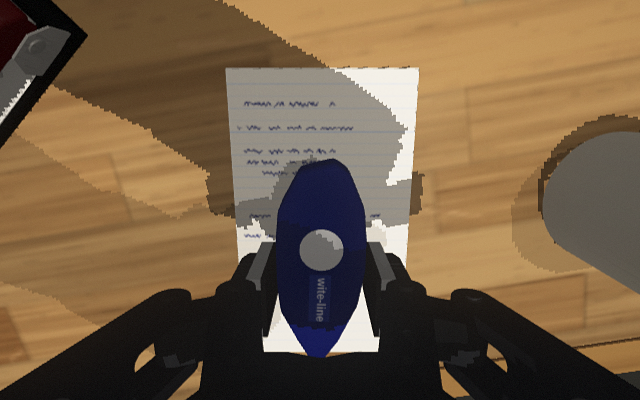

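Emit:
{"fn": "apply_moves", "kwargs": {"plan": [[[0.002,0,0.02,0,0,0,-1],[0.002,0,0.035,0,0,0,-1],[0.002,0,0.045,0,0,0,-1],[0.002,0,0.047,0,0,0,-1],[0.002,0,0.047,0,0,0,-1],[0.002,0,0.047,0,0,0,-1],[0.002,0,0.047,0,0,0,-1],[0.002,0,0.047,0,0,0,-1],[0.002,0,0.047,0,0,0,-1]]]}}

```text
clock: 21.05
eef_pos: [0.4457, -0.3152, 0.0176]
eef_rot: [[0.175, 0.985, 0.001], [0.985, -0.175, -0.001], [-0.001, 0.001, -1.0]]
ft_force: [0.2, -0.6, -0.4]
width: 0.0369
```

Emit:
{"fn": "apply_moves", "kwargs": {"plan": [[[0,0,0.0012,0,0,0,-1],[0,0,0.0012,0,0,0,-1],[0,0,0.0012,0,0,0,-1],[0,0,0.0012,0,0,0,0.2],[0,0,0.0012,0,0,0,0.2],[0,0,0.0012,0,0,0,0.2],[0,0,-0.02,0,0,0,0.2],[0,0,-0.06,0,0,0,0.2],[0,0,-0.1,0,0,0,0.2],[0,0,-0.13,0,0,0,0.2]]]}}

```text
clock: 21.88
eef_pos: [0.4457, -0.3152, 0.1499]
eef_rot: [[0.175, 0.985, 0.002], [0.985, -0.175, -0.002], [-0.001, 0.002, -1.0]]
ft_force: [-0.1, -0.4, 1.7]
width: 0.0514
```

Emit:
{"fn": "apply_moves", "kwargs": {"plan": [[[0.03,0,-0.03,0,0,0,0.2],[0.07,0,-0.03,0,0,0,0.2],[0.1,0,-0.03,0,0,0,0.2],[0.1,0,-0.03,0,0,0,0.2],[0.1,0,-0.03,0,0,0,0.2],[0.1,0,-0.03,0,0,0,0.2]]]}}

```text
clock: 22.38
eef_pos: [0.4627, -0.2166, 0.1767]
eef_rot: [[0.175, 0.985, -0.0], [0.985, -0.175, -0.001], [-0.001, -0.0, -1.0]]
ft_force: [-0.1, -1.1, -0.6]
width: 0.0513
```

```bash
python3 - <<'E'
from h import *
st(); go(.4682,-.0812)
c=cap('wrist','w7'); t=cap('top','top7')
a=cv2.resize(t['image'][190:255,270:480],(640,198),interpolation=cv2.INTER_CUBIC)
cv2.imwrite('pics/m7.png',np.vstack([a,c['image']])[:,:,::-1])
E
```

```text
clk 22.38 pos [ 0.4627 -0.2166  0.1767] yawx 79.94 tilt [-0.0002 -0.0006] w 0.0513 f [-0.1 -1.1 -0.6]
tool shift [ 1.342e-01 -1.820e-02 -1.000e-04]
```

View pics/m7.png

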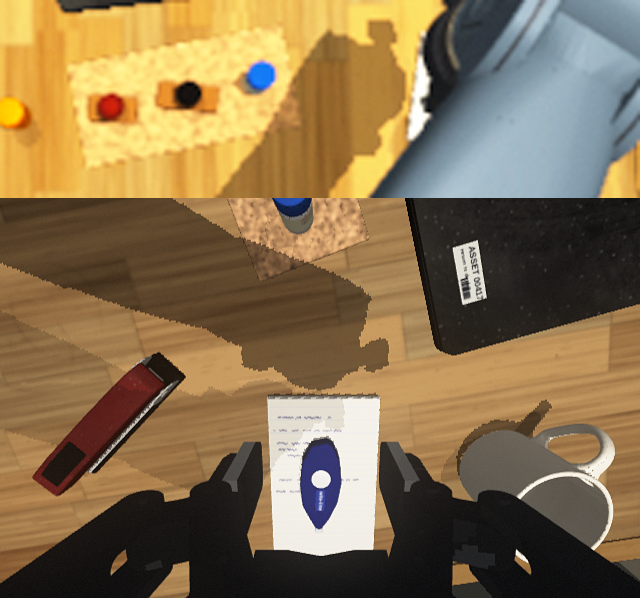

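The roller lies along the pad near its middle, at about (320,485) in the lower picture, and the three things still stand on the mat. Next I return the glue stick.

Emit:
{"fn": "apply_moves", "kwargs": {"plan": [[[0.04,-0.005,0,0,0,-0.04,0.2],[0.08,-0.01,0,0,0,-0.082,0.2],[0.12,-0.016,0,0,0,-0.082,0.2],[0.134,-0.018,0,0,0,-0.082,0.2],[0.134,-0.018,0,0,0,-0.082,0.2],[0.134,-0.018,0.04,0,0,-0.082,0.2],[0.134,-0.018,0.07,0,0,-0.082,0.2],[0.134,-0.018,0.07,0,0,-0.082,0.2],[0.134,-0.018,0.07,0,0,-0.082,0.2],[0.134,-0.018,0.07,0,0,-0.082,0.2]]]}}

```text
clock: 23.32
eef_pos: [0.4692, -0.0826, 0.1081]
eef_rot: [[0.096, 0.995, 0.001], [0.995, -0.096, -0.001], [-0.001, 0.001, -1.0]]
ft_force: [0.6, -0.1, 0.9]
width: 0.0514
```

Emit:
{"fn": "apply_moves", "kwargs": {"plan": [[[0.0014,-0.001,0.03,0,0,0,0.2],[0.0014,-0.001,0.055,0,0,0,0.2],[0.0014,-0.001,0.0635,0,0,0,0.2],[0.0014,-0.001,0.0635,0,0,0,0.2],[0.0014,-0.001,0.0635,0,0,0,0.2],[0.0014,-0.001,0.0635,0,0,0,0.2],[0.0014,-0.001,0.0635,0,0,0,0.2],[0.0014,-0.001,0.0635,0,0,0,0.2],[0.0014,-0.001,0.0635,0,0,0,0.2]]]}}

```text
clock: 24.07
eef_pos: [0.4685, -0.08, 0.0445]
eef_rot: [[0.094, 0.996, 0.002], [0.996, -0.094, -0.001], [-0.0, 0.002, -1.0]]
ft_force: [0.3, 0.1, -0.1]
width: 0.0508
```

Emit:
{"fn": "apply_moves", "kwargs": {"newtons": 30, "plan": [[[0,0,0,0,0,0,-1],[0,0,0,0,0,0,-1],[0,0,0,0,0,0,-1],[0,0,0,0,0,0,-1],[0,0,0,0,0,0,-1]]]}}

```text
clock: 24.48
eef_pos: [0.4678, -0.0798, 0.0436]
eef_rot: [[0.094, 0.996, 0.0], [0.996, -0.094, -0.0], [-0.0, 0.0, -1.0]]
ft_force: [0.5, -0.1, 2.8]
width: 0.0251
```

Emit:
{"fn": "apply_moves", "kwargs": {"plan": [[[0,0,-0.03,0,0,0,-1],[0,0,-0.07,0,0,0,-1],[0,0,-0.11,0,0,0,-1],[0.03,-0.007,-0.13,0,0,0,-1],[0.07,-0.017,-0.13,0,0,0,-1],[0.11,-0.027,-0.13,0,0,0,-1],[0.15,-0.037,-0.13,0,0,0,-1],[0.19,-0.047,-0.13,0,0,0,-1],[0.23,-0.057,-0.13,0,0,0,-1],[0.27,-0.067,-0.13,0,0,0,-1]]]}}

```text
clock: 25.32
eef_pos: [0.4254, 0.1971, 0.1731]
eef_rot: [[0.094, 0.996, 0.0], [0.996, -0.094, -0.0], [-0.0, 0.0, -1.0]]
ft_force: [0.3, -0.3, -0.3]
width: 0.0245
```

Emit:
{"fn": "apply_moves", "kwargs": {"plan": [[[0.035,-0.009,0,0,0,0,-1],[0.049,-0.013,0.02,0,0,0,-1],[0.049,-0.013,0.06,0,0,0,-1],[0.049,-0.013,0.09,0,0,0,-1],[0.049,-0.013,0.105,0,0,0,-1],[0.049,-0.013,0.105,0,0,0,-1],[0.049,-0.013,0.105,0,0,0,-1],[0.049,-0.013,0.105,0,0,0,-1],[0.049,-0.013,0.105,0,0,0,-1],[0.049,-0.013,0.105,0,0,0,-1]]]}}

```text
clock: 26.15
eef_pos: [0.4196, 0.2458, 0.0705]
eef_rot: [[0.094, 0.996, 0.004], [0.996, -0.094, 0.002], [0.002, 0.004, -1.0]]
ft_force: [0.5, 1.0, -0.3]
width: 0.025
```

```bash
python3 - <<'E'
from h import *
st(); go(.4183,.2456,.0496)
E
```

```text
clk 26.15 pos [0.4196 0.2458 0.0705] yawx 84.59 tilt [0.0037 0.0016] w 0.025 f [ 0.5  1.  -0.3]
tool shift [-0.0004 -0.0013  0.0209]
```

Emit:
{"fn": "apply_moves", "kwargs": {"plan": [[[0,0,0.01,0,0,0,-1],[0,0,0.0175,0,0,0,-1],[0,0,0.0175,0,0,0,-1],[0,0,0.0175,0,0,0,-1],[0,0,0.0175,0,0,0,-1],[0,0,0.0175,0,0,0,-1],[0,0,0.0175,0,0,0,-1],[0,0,0.0175,0,0,0,-1]]]}}

```text
clock: 26.82
eef_pos: [0.4179, 0.2454, 0.0508]
eef_rot: [[0.094, 0.996, -0.0], [0.996, -0.094, -0.0], [-0.0, -0.0, -1.0]]
ft_force: [0.0, -0.2, -0.5]
width: 0.0243
```

Emit:
{"fn": "apply_moves", "kwargs": {"plan": [[[0,0,0.001,0,0,0,-1],[0,0,0.001,0,0,0,-1],[0,0,0.001,0,0,0,0.2],[0,0,0.001,0,0,0,0.2],[0,0,0.001,0,0,0,0.2],[0,0,-0.02,0,0,0,0.2],[0,0,-0.06,0,0,0,0.2],[0,0,-0.1,0,0,0,0.2],[0,0,-0.13,0,0,0,0.2],[-0.04,0.01,-0.13,0,0,0,0.2]]]}}

```text
clock: 27.65
eef_pos: [0.4276, 0.2105, 0.1892]
eef_rot: [[0.085, 0.996, 0.014], [0.996, -0.085, 0.009], [0.01, 0.013, -1.0]]
ft_force: [1.5, -0.7, 1.5]
width: 0.0511
```

Emit:
{"fn": "apply_moves", "kwargs": {"plan": [[[-0.04,0.01,0,0,0,0,0.2],[-0.08,0.019,0,0,0,0,0.2],[-0.12,0.029,0,0,0,0,0.2],[-0.16,0.038,0,0,0,0,0.2],[-0.2,0.048,0,0,0,0,0.2],[-0.2135,0.051,0.02,0,0,0,0.2],[-0.2135,0.051,0.06,0,0,0,0.2],[-0.2135,0.051,0.08,0,0,0,0.2],[-0.2135,0.051,0.08,0,0,0,0.2],[-0.2135,0.051,0.08,0,0,0,0.2]]]}}

```text
clock: 28.48
eef_pos: [0.4536, -0.0126, 0.0998]
eef_rot: [[0.094, 0.996, -0.003], [0.996, -0.094, 0.001], [0.0, -0.003, -1.0]]
ft_force: [0.8, 0.0, 0.9]
width: 0.0513
```

```bash
python3 - <<'E'
from h import *
st(); go(.4542,-.0125,.0375)
t=cap('top','top8')
cv2.imwrite('pics/t8.png',cv2.resize(t['image'][190:255,175:335,::-1],None,fx=4.5,fy=4.5,interpolation=cv2.INTER_CUBIC))
E
```

```text
clk 28.48 pos [ 0.4536 -0.0126  0.0998] yawx 84.6 tilt [-0.0032  0.0006] w 0.0513 f [0.8 0.  0.9]
tool shift [0.0002 0.0008 0.0623]
```

View pics/t8.png

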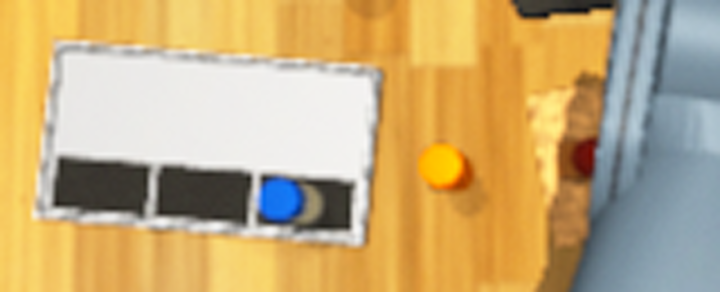

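The glue stick is back upright in its right-hand bay. Next is the black stamp.

Emit:
{"fn": "apply_moves", "kwargs": {"plan": [[[0,0,0.03,0,0,0,0.2],[0,0,0.05,0,0,0,0.2],[0,0,0.0615,0,0,0,0.2],[0,0,0.0615,0,0,0,0.2],[0,0,0.0615,0,0,0,0.2],[0,0,0.0615,0,0,0,0.2],[0,0,0.0615,0,0,0,0.2],[0,0,0.0615,0,0,0,0.2],[0,0,0.0615,0,0,0,0.2]]]}}

```text
clock: 29.28
eef_pos: [0.4558, -0.0129, 0.0405]
eef_rot: [[0.094, 0.996, 0.002], [0.996, -0.094, -0.0], [-0.0, 0.002, -1.0]]
ft_force: [0.7, -0.6, -0.3]
width: 0.0514
```

Emit:
{"fn": "apply_moves", "kwargs": {"newtons": 30, "plan": [[[0,0,0,0,0,0,-1],[0,0,0,0,0,0,-1],[0,0,0,0,0,0,-1],[0,0,0,0,0,0,-1],[0,0,0,0,0,0,-1]]]}}

```text
clock: 29.7
eef_pos: [0.455, -0.0128, 0.0396]
eef_rot: [[0.094, 0.996, 0.0], [0.996, -0.094, -0.0], [-0.0, 0.0, -1.0]]
ft_force: [-0.7, 0.0, 2.8]
width: 0.0228
```

Emit:
{"fn": "apply_moves", "kwargs": {"plan": [[[0,0,-0.03,0,0,0,-1],[0,0,-0.07,0,0,0,-1],[0,0,-0.11,0,0,0,-1],[0.03,-0.006,-0.13,0,0,0,-1],[0.07,-0.013,-0.13,0,0,0,-1],[0.11,-0.021,-0.13,0,0,0,-1],[0.15,-0.029,-0.13,0,0,0,-1],[0.19,-0.036,-0.13,0,0,0,-1],[0.23,-0.044,-0.13,0,0,0,-1],[0.27,-0.052,-0.13,0,0,0,-1]]]}}

```text
clock: 30.53
eef_pos: [0.4277, 0.2628, 0.1688]
eef_rot: [[0.094, 0.996, -0.0], [0.996, -0.094, -0.0], [-0.0, -0.0, -1.0]]
ft_force: [1.7, 0.6, -1.0]
width: 0.0228
```

Emit:
{"fn": "apply_moves", "kwargs": {"plan": [[[0.035,-0.006,0,0,0,0,-1],[0.05,-0.009,0.02,0,0,0,-1],[0.05,-0.009,0.06,0,0,0,-1],[0.05,-0.009,0.09,0,0,0,-1],[0.05,-0.009,0.105,0,0,0,-1],[0.05,-0.009,0.105,0,0,0,-1],[0.05,-0.009,0.105,0,0,0,-1],[0.05,-0.009,0.105,0,0,0,-1],[0.05,-0.009,0.105,0,0,0,-1],[0.05,-0.009,0.105,0,0,0,-1]]]}}

```text
clock: 31.37
eef_pos: [0.4258, 0.3123, 0.0666]
eef_rot: [[0.094, 0.996, 0.004], [0.996, -0.094, 0.002], [0.002, 0.003, -1.0]]
ft_force: [0.4, -0.7, -0.7]
width: 0.0226
```

```bash
python3 - <<'E'
from h import *
st(); go(.4243,.3114,.0456)
E
```

```text
clk 31.37 pos [0.4258 0.3123 0.0666] yawx 84.6 tilt [0.0037 0.002 ] w 0.0226 f [ 0.4 -0.7 -0.7]
tool shift [-0.001  -0.0015  0.021 ]
```

Emit:
{"fn": "apply_moves", "kwargs": {"plan": [[[0,0,0.01,0,0,0,-1],[0,0,0.0175,0,0,0,-1],[0,0,0.0175,0,0,0,-1],[0,0,0.0175,0,0,0,-1],[0,0,0.0175,0,0,0,-1],[0,0,0.0175,0,0,0,-1],[0,0,0.0175,0,0,0,-1],[0,0,0.0175,0,0,0,-1]]]}}

```text
clock: 32.03
eef_pos: [0.4241, 0.3115, 0.0468]
eef_rot: [[0.094, 0.996, -0.0], [0.996, -0.094, -0.0], [-0.0, -0.0, -1.0]]
ft_force: [-1.3, 0.4, -0.9]
width: 0.0232
```

Emit:
{"fn": "apply_moves", "kwargs": {"plan": [[[0,0,0.001,0,0,0,-1],[0,0,0.001,0,0,0,-1],[0,0,0.001,0,0,0,0.2],[0,0,0.001,0,0,0,0.2],[0,0,0.001,0,0,0,0.2],[0,0,-0.02,0,0,0,0.2],[0,0,-0.06,0,0,0,0.2],[0,0,-0.1,0,0,0,0.2],[0,0,-0.13,0,0,0,0.2],[-0.04,0.006,-0.13,0,0,0,0.2]]]}}

```text
clock: 32.87
eef_pos: [0.4306, 0.2775, 0.1856]
eef_rot: [[0.087, 0.996, 0.014], [0.996, -0.087, 0.011], [0.012, 0.013, -1.0]]
ft_force: [1.6, -0.3, 0.3]
width: 0.0512
```

Emit:
{"fn": "apply_moves", "kwargs": {"plan": [[[-0.04,0.007,0,0,0,0,0.2],[-0.08,0.014,0,0,0,0,0.2],[-0.12,0.021,0,0,0,0,0.2],[-0.16,0.028,0,0,0,0,0.2],[-0.2,0.034,0,0,0,0,0.2],[-0.2116,0.0353,0.02,0,0,0,0.2],[-0.2116,0.0353,0.06,0,0,0,0.2],[-0.2116,0.0353,0.08,0,0,0,0.2],[-0.2116,0.0353,0.08,0,0,0,0.2],[-0.2116,0.0353,0.08,0,0,0,0.2],[-0.2116,0.0353,0.08,0,0,0,0.2]]]}}

```text
$.plan[0]: bad value
```

```bash
python3 - <<'E'
from h import *
st(); go(.4416,.0573,.039)
E
```

```text
clk 32.87 pos [0.4306 0.2775 0.1856] yawx 85.01 tilt [0.0143 0.0106] w 0.0512 f [ 1.6 -0.3  0.3]
tool shift [-0.2202  0.0282  0.1444]
```

Eleven rows were refused, so I'm resending the move with ten.

Emit:
{"fn": "apply_moves", "kwargs": {"plan": [[[-0.04,0.007,0,0,0,0,0.2],[-0.08,0.014,0,0,0,0,0.2],[-0.12,0.021,0,0,0,0,0.2],[-0.16,0.028,0,0,0,0,0.2],[-0.2,0.034,0,0,0,0,0.2],[-0.2116,0.0353,0.02,0,0,0,0.2],[-0.2116,0.0353,0.06,0,0,0,0.2],[-0.2116,0.0353,0.08,0,0,0,0.2],[-0.2116,0.0353,0.08,0,0,0,0.2],[-0.2116,0.0353,0.08,0,0,0,0.2]]]}}

```text
clock: 33.7
eef_pos: [0.4405, 0.0571, 0.0959]
eef_rot: [[0.094, 0.996, -0.003], [0.996, -0.094, 0.0], [-0.0, -0.003, -1.0]]
ft_force: [0.3, -0.1, 0.4]
width: 0.0516
```

```bash
python3 - <<'E'
from h import *
st(); go(.4416,.0573,.039)
E
```

```text
clk 33.7 pos [0.4405 0.0571 0.0959] yawx 84.6 tilt [-0.0029  0.0001] w 0.0516 f [ 0.3 -0.1  0.4]
tool shift [0.0003 0.0013 0.0569]
```

Emit:
{"fn": "apply_moves", "kwargs": {"plan": [[[0,0,0.03,0,0,0,0.2],[0,0,0.05,0,0,0,0.2],[0,0,0.0585,0,0,0,0.2],[0,0,0.0585,0,0,0,0.2],[0,0,0.0585,0,0,0,0.2],[0,0,0.0585,0,0,0,0.2],[0,0,0.0585,0,0,0,0.2],[0,0,0.0585,0,0,0,0.2],[0,0,0.0585,0,0,0,0.2]]]}}

```text
clock: 34.45
eef_pos: [0.4425, 0.0572, 0.0394]
eef_rot: [[0.094, 0.996, 0.002], [0.996, -0.094, -0.0], [0.0, 0.002, -1.0]]
ft_force: [-0.5, -0.1, -0.6]
width: 0.0513
```

Emit:
{"fn": "apply_moves", "kwargs": {"newtons": 30, "plan": [[[0,0,0,0,0,0,-1],[0,0,0,0,0,0,-1],[0,0,0,0,0,0,-1],[0,0,0,0,0,0,-1],[0,0,0,0,0,0,-1]]]}}

```text
clock: 34.87
eef_pos: [0.4419, 0.0572, 0.0386]
eef_rot: [[0.094, 0.996, 0.001], [0.996, -0.094, -0.0], [0.0, 0.001, -1.0]]
ft_force: [0.3, -0.3, 1.6]
width: 0.0229
```

Emit:
{"fn": "apply_moves", "kwargs": {"plan": [[[0,0,-0.03,0,0,0,-1],[0,0,-0.07,0,0,0,-1],[0,0,-0.11,0,0,0,-1],[0.03,-0.004,-0.13,0,0,0,-1],[0.07,-0.009,-0.13,0,0,0,-1],[0.11,-0.014,-0.13,0,0,0,-1],[0.15,-0.019,-0.13,0,0,0,-1],[0.19,-0.024,-0.13,0,0,0,-1],[0.23,-0.029,-0.13,0,0,0,-1],[0.27,-0.035,-0.13,0,0,0,-1]]]}}

```text
clock: 35.7
eef_pos: [0.4315, 0.3311, 0.1677]
eef_rot: [[0.094, 0.996, -0.001], [0.996, -0.094, -0.001], [-0.001, -0.001, -1.0]]
ft_force: [1.1, -0.9, -0.5]
width: 0.0231
```

Emit:
{"fn": "apply_moves", "kwargs": {"plan": [[[0.035,-0.004,0,0,0,0,-1],[0.0447,-0.005,0.02,0,0,0,-1],[0.0447,-0.005,0.06,0,0,0,-1],[0.0447,-0.005,0.09,0,0,0,-1],[0.0447,-0.005,0.105,0,0,0,-1],[0.0447,-0.005,0.105,0,0,0,-1],[0.0447,-0.005,0.105,0,0,0,-1],[0.0447,-0.005,0.105,0,0,0,-1],[0.0447,-0.005,0.105,0,0,0,-1],[0.0447,-0.005,0.105,0,0,0,-1]]]}}

```text
clock: 36.53
eef_pos: [0.4329, 0.3751, 0.0657]
eef_rot: [[0.094, 0.996, 0.004], [0.996, -0.094, 0.002], [0.003, 0.003, -1.0]]
ft_force: [-1.0, -0.8, -1.6]
width: 0.0232
```

Emit:
{"fn": "apply_moves", "kwargs": {"plan": [[[0,0,0.01,0,0,0,-1],[0,0,0.0175,0,0,0,-1],[0,0,0.0175,0,0,0,-1],[0,0,0.0175,0,0,0,-1],[0,0,0.0175,0,0,0,-1],[0,0,0.0175,0,0,0,-1],[0,0,0.0175,0,0,0,-1],[0,0,0.0175,0,0,0,-1]]]}}

```text
clock: 37.2
eef_pos: [0.4313, 0.3742, 0.0458]
eef_rot: [[0.094, 0.996, -0.0], [0.996, -0.094, -0.0], [-0.0, -0.0, -1.0]]
ft_force: [0.8, -0.0, -0.6]
width: 0.0227
```

```bash
python3 - <<'E'
from h import *
st(); go(.4312,.3742,.0446)
E
```

```text
clk 37.2 pos [0.4313 0.3742 0.0458] yawx 84.61 tilt [-0.0002 -0.0001] w 0.0227 f [ 0.8 -0.  -0.6]
tool shift [-0.     -0.0001  0.0012]
```

Emit:
{"fn": "apply_moves", "kwargs": {"plan": [[[0,0,0.001,0,0,0,-1],[0,0,0.001,0,0,0,-1],[0,0,0.001,0,0,0,0.2],[0,0,0.001,0,0,0,0.2],[0,0,0.001,0,0,0,0.2],[0,0,-0.02,0,0,0,0.2],[0,0,-0.06,0,0,0,0.2],[0,0,-0.1,0,0,0,0.2],[0,0,-0.14,0,0,0,0.2],[-0.01,0,-0.18,0,0,0,0.2]]]}}

```text
clock: 38.03
eef_pos: [0.4302, 0.3652, 0.2275]
eef_rot: [[0.093, 0.996, 0.0], [0.996, -0.093, 0.001], [0.001, 0.0, -1.0]]
ft_force: [0.1, -0.9, -0.2]
width: 0.0512
```

Emit:
{"fn": "apply_moves", "kwargs": {"plan": [[[-0.03,0,-0.004,0,0,0,0.2],[-0.05,0,-0.004,0,0,0,0.2],[-0.05,0,-0.004,0,0,0,0.2],[-0.05,0,-0.004,0,0,0,0.2],[-0.05,0,-0.004,0,0,0,0.2],[-0.05,0,-0.004,0,0,0,0.2],[-0.05,0,-0.004,0,0,0,0.2]]]}}

```text
clock: 38.62
eef_pos: [0.4254, 0.3151, 0.2289]
eef_rot: [[0.093, 0.996, -0.001], [0.996, -0.093, -0.0], [-0.001, -0.001, -1.0]]
ft_force: [0.0, 0.2, -0.3]
width: 0.0508
```

```bash
python3 - <<'E'
from h import *
st(); cap('wrist','w9'); t=cap('top','top9')
def fit(c,m,roi,z,name):
    M=np.zeros(m.shape,np.uint8); a,b,x,y=roi; M[b:y,a:x]=m[b:y,a:x]*255
    M=cv2.morphologyEx(M,cv2.MORPH_CLOSE,np.ones((3,3)))
    k=np.vstack([q for q in cv2.findContours(M,0,2)[0] if cv2.contourArea(q)>15])
    P=np.array([at(c,*p[0],z) for p in k],np.float32)*1000; R=cv2.minAreaRect(P)
    print(name,np.round(R[0],1),np.round(R[1],1),round(R[2],2))
for f in ['w1','w9']:
    c=load(f); hsv=cv2.cvtColor(c['image'],cv2.COLOR_RGB2HSV); H,S,V=[hsv[:,:,i].astype(int) for i in range(3)]; print(f)
    def roi(p,w,h):
        u,v=px(c,p); return [int(u-w),int(v-h),int(u+w),int(v+h)]
    wood=(H>5)&(H<18)&(S>110)&(V>60)
    fit(c,wood,roi((.4313,.3743,.028),18,32),.028,'foot red'); fit(c,wood,roi((.4245,.3095,.028),18,32),.028,'foot black')
    fit(c,((H<5)|(H>172))&(S>120),roi((.4313,.3743,.07),20,30),.07,'red handle')
    fit(c,(H>100)&(H<118)&(S>150)&(V>90),roi((.4183,.2430,.096),20,28),.096,'glue cap')
c=t; hsv=cv2.cvtColor(c['image'],cv2.COLOR_RGB2HSV); H,S,V=[hsv[:,:,i].astype(int) for i in range(3)]
fit(c,(S<40)&(V>150)|(H>105)&(H<130)&(S>100),(395,195,480,252),.012,'pad')
fit(c,(H>105)&(H<130)&(S>100),(395,195,480,252),.026,'roller (blue part)')
cv2.imwrite('pics/m9.png',np.vstack([cv2.resize(t['image'][140:300,170:490],(640,320)),load('w9')['image'][40:300]])[:,:,::-1])
E
```

```text
clk 38.62 pos [0.4254 0.3151 0.2289] yawx 84.67 tilt [-0.0014 -0.0005] w 0.0508 f [ 0.   0.2 -0.3]
w1
foot red [431.6 374.3] [45.2 24.1] 85.19
foot black [424.6 311. ] [57.4 24.2] 83.81
red handle [431.4 374.3] [23.1 23.1] 85.59
glue cap [419.  246.6] [23.8 23.7] 85.64
w9
foot red [432.2 375.1] [45.1 24. ] 85.32
foot black [423.  311.2] [57.4 24. ] 82.91
red handle [432.4 375.1] [23.  23.8] 84.69
glue cap [417.4 246. ] [22.9 23.6] 84.75
pad [ 445.5 -320. ] [180.6 106.1] 79.95
roller (blue part) [ 443.6 -312.1] [83.7 34.7] 89.21
```

View pics/m9.png

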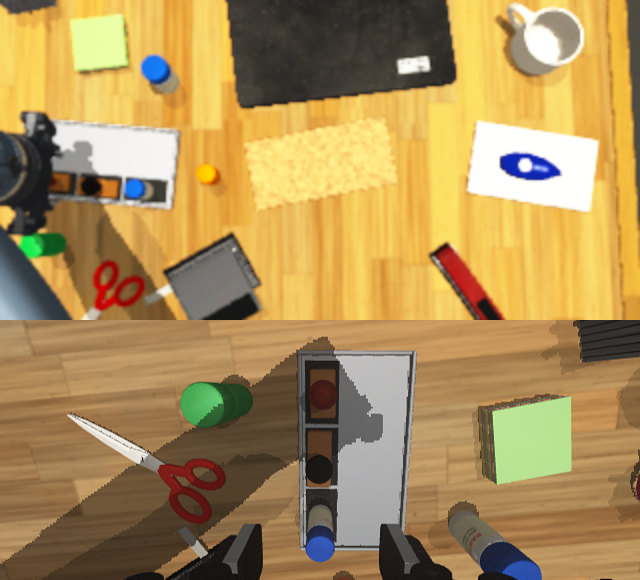

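The top view shows an empty mat, and the stamps and glue stick in their bays within about 1.6 mm and 1° of where they started. The roller is on the pad at (530,166). Its rough rectangle angle disagrees with the placing yaw, so I'll check it in the closer picture taken after release.

```bash
python3 - <<'E'
from h import *
for f,roi in [('w7',(262,195,385,352)),('top9',(400,195,480,252)),('w1',(335,120,395,215))]:
    c=load(f); hsv=cv2.cvtColor(c['image'],cv2.COLOR_RGB2HSV); H,S,V=[hsv[:,:,i].astype(int) for i in range(3)]
    m=np.zeros(H.shape,np.uint8); a,b,x,y=roi; m[b:y,a:x]=(((H>105)&(H<130)&(S>100)&(V>40))*255)[b:y,a:x]
    m=cv2.morphologyEx(m,cv2.MORPH_OPEN,np.ones((3,3)))
    k=max(cv2.findContours(m,0,2)[0],key=cv2.contourArea); h=np.zeros_like(m); cv2.drawContours(h,[k],-1,255,-1)
    v,u=np.nonzero(h); P=np.array([at(c,*q,.028 if f!='w1' else .026) for q in zip(u,v)])*1000
    mu=P.mean(0); w,e=np.linalg.eigh(np.cov(P.T)); d=e[:,1]*np.sign(e[1,1]); t=(P-mu)@d
    print(f,'centroid',mu.round(1),'axis',round(np.degrees(np.arctan2(d[1],d[0])),2),'mid',(mu+d*(t.max()+t.min())/2).round(1),'len',(t.max()-t.min()).round(1), cv2.boundingRect(k))
E
```

```text
w7 centroid [ 445.2 -309.7] axis 77.43 mid [ 444.4 -313.3] len 86.9 (301, 246, 40, 84)
top9 centroid [ 442.4 -309.9] axis 79.66 mid [ 442.1 -311.3] len 85.8 (420, 217, 30, 13)
w1 centroid [467.  314.9] axis 82.71 mid [466.6 311.3] len 87.2 (344, 130, 39, 85)
```

```bash
python3 -c "
from h import *
st(); print(r.sign_off())"
```

```text
clk 38.72 pos [0.4255 0.315  0.2291] yawx 84.67 tilt [-0.0011 -0.0005] w 0.0513 f [-0.3 -0.2 -0. ]
the job is handed in; nothing more can be done
None
```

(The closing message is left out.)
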